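# Return serviced watches to their matching pads

## Robot

A 7-joint arm with a two-finger parallel gripper is mounted at the origin on the work surface. World frame = base frame: x ahead of the robot, y to its left, z up, the work surface at z = 0. Lengths are in m, angles in rad, forces in N, time in s.
With the tool pointing down it reaches from about 0.425 to 0.875 m from the base axis. Payload 8.4 kg.
Tool frame: the origin (TCP) lies at the very end of the fingers, on their centre line; the grasp point (between the pads) lies 19 mm behind it; z points along the fingers, y is the line along which they close (so a half turn about z gives the same grasp; the last joint's range is limited). The gripper opens to 87 mm and grips with 3 to 60 N. Pads are 19 mm wide; open, the fingers measure 117 mm over their backs; the gripper's body (75 mm by 190 mm) begins 51 mm behind the grasp point.
Start: joints at [-1.343, 0.333, 0.04, 1.465, -0.013, 1.343, -0.059], TCP at [0.209, 0.616, 0.223] pointing down, gripper open.
Joint ranges: [-2.58, 2.58], [-0.38, 2.09], [-1.3, 1.39], [0.25, 2.4], [-1.5, 4.64], [0.08, 2.09], [-2.65, 2.65]. Speed limits (rad/s): [2.22, 2.22, 2.79, 2.79, 3.14, 3.14, 3.14].

## Interface

Orientations are given as [roll, pitch, yaw] about the fixed x, y, z axes, in that order (R = Rz(yaw) Ry(pitch) Rx(roll)).
In Python, from bench import bot gives the robot as it stands. The module is installed in compiled form; this text tells all that it offers.
- The arm moves only by the shell command python3 -m jog 'ROWS' [OPENING] [FORCE]. ROWS is a JSON list of rows, 1 to 5 of them, each an object with the fields pos (a list: dx, dy, dz in shares of the most that a row can go, 1 being 50 mm), yaw (a turn about the tool's z in parts of the range, where 1.0 means pi rad); a field left out counts as zero; each row shifts and turns the commanded pose from where the row before left it, along the tool's axes as they then stand; what a row does not reach is not made up. A row lasts 1/10 s, in which the tool goes at most 0.05 m and 0.15 rad, less where a joint would pass 70% of its speed; a pose out of reach is approached as far as the arm can. OPENING is the finger opening in m, set as the command begins (- or left out keeps the last). The fingers move at their own pace and stop on an object; FORCE is the grip in N (left out, the last holds). Time passes only in rows, so rows that do not move let the fingers close. It prints the time, the measured TCP pose, the force, the opening and the grip force at its end. A shift or turn number past 1, either way, is cut back to 1. Input that does not fit is refused with a message, and nothing moves.
- bot.get_state(): the state, without advancing time (a new reading comes with each control period).
- bot.camera(name): name is "side" or "top"; returns a dict with "image" (480x640x3 uint8, red, green, blue), "z_map" (480x640 float32, m along the optical axis (not along the pixel's ray), 0 where there is no reading), "fx", "fy", "cx", "cy" (pixels), "R" (3x3) and "t" (3): a world point X has camera coordinates R X + t. Camera axes: x right, y down, z forward; pixel columns grow to the right and rows downward; lengths in m; the calibration is good to about 2 mm. A picture is of the moment at which its call begins.
- bot.sign_off(): hands the job in; it is judged then, once.
The state is a dict: "time_s": time; "qpos": joint angles; "joint_vel": joint speeds; "joint_efforts": joint torques, N m; "tcp_pos": TCP position; "ee_rot": TCP orientation; "ft_force": force on the tool from outside, world axes, zero at the start; "moment": the same for the moment, N m; "gripper_width": finger opening in m; "finger_force": force on a finger pad.
Only numpy, scipy, OpenCV 4.12 (cv2) and the standard library are available. Lean on these libraries where they do the work, as an engineer would, in place of code of your own. Each camera call takes 0.05 s, during which the arm holds its last target. There are 200 camera calls.

## Task

Put each of the four serviced watches on the pad that shows its own shape and dial colour: flat, dial up, centred over the silhouette and turned in line with it (12 o'clock may point either way along it). Set them down gently, without dropping them, let go, and leave the loupe and the oil bottle standing where they are.

Things in the scene. Friction and masses are not known exactly. Their poses are not given: they have to be found in the camera images.
- watch_round: loose round steel wrist-watch head, blue dial, no strap, dial up on the bench; case 40 mm dia with flanks 24 mm long, 13.5 mm high, about 80 g. Origin: centre of underside. x: to 12 o'clock (48 mm over the lugs), y: to 9 o'clock, z: up. Upright flat flanks on both y sides, 44 mm apart, to grip from above; the tiny crown on -y is not solid.
- watch_square: loose square gold (brass) watch head, green dial, no strap, dial up on the bench; case 38 x 38 mm, 13.5 mm high, about 80 g. Origin: centre of underside. x: to 12 o'clock (47 mm over the lugs), y: to 9 o'clock, z: up. Upright flat flanks on both y sides, 38 mm apart, to grip from above; the tiny crown on -y is not solid.
- watch_rect: loose rectangular rose-gold (copper) watch head, white dial, no strap, dial up on the bench; case 46 (x) x 30 (y) mm, 13.5 mm high, about 80 g. Origin: centre of underside. x: to 12 o'clock (53 mm over the lugs), y: to 9 o'clock, z: up. Upright flat flanks on both y sides, 30 mm apart, to grip from above; the tiny crown on -y is not solid.
- watch_octagon: loose eight-sided dark-steel watch head, orange dial, no strap, dial up on the bench; case 42 mm across flats, flats 17 mm long, 13.5 mm high, about 80 g. Origin: centre of underside. x: to 12 o'clock (49 mm over the lugs), y: to 9 o'clock, z: up. Upright flat flanks on both y sides, 42 mm apart, to grip from above; the tiny crown on -y is not solid.
- pad_round: fixed flat black pad, 84 x 84 mm, 6 mm thick, no rim, with a blue round watch silhouette with its four lugs in the middle (case outline 3 mm larger all round than its watch's). Origin: centre of the pad's underside, straight below the silhouette's centre; top face 6 mm above it. x: along the silhouette's 12-6 line, z: up.
- pad_square: fixed flat black pad, 84 x 84 mm, 6 mm thick, no rim, with a green square watch silhouette with its four lugs in the middle (case outline 3 mm larger all round than its watch's). Origin: centre of the pad's underside, straight below the silhouette's centre; top face 6 mm above it. x: along the silhouette's 12-6 line, z: up.
- pad_rect: fixed flat black pad, 84 x 84 mm, 6 mm thick, no rim, with a white rectangular watch silhouette with its four lugs in the middle (case outline 3 mm larger all round than its watch's). Origin: centre of the pad's underside, straight below the silhouette's centre; top face 6 mm above it. x: along the silhouette's 12-6 line, z: up.
- pad_octagon: fixed flat black pad, 84 x 84 mm, 6 mm thick, no rim, with an orange eight-sided watch silhouette with its four lugs in the middle (case outline 3 mm larger all round than its watch's). Origin: centre of the pad's underside, straight below the silhouette's centre; top face 6 mm above it. x: along the silhouette's 12-6 line, z: up.
- loupe: bystander: black eyeglass (loupe), loose, standing on the bench, 36 mm dia at the foot, 34 mm high; origin at the centre of its underside
- oil_bottle: bystander: small amber oil bottle with a red cap, loose, upright, 28 mm dia, 55 mm high; origin at the centre of its underside
Things that resemble listed ones, but are neither listed nor needed, are in the scene too. Of the things that look like the watch_square, take the one that is farthest to the robot's left at the start.

How it is judged:
At the end, for the whole second after the job is handed in: each watch lies at rest, flat (within 0.1 rad) and dial up on its own pad, its centre within 10 mm of the silhouette's centre, and its 12-6 line within 0.26 rad (15 degrees) of the silhouette's, either way round (horizontal distance between watch_round and pad_round below 0.01 m and z of watch_round in the frame of pad_round between 0.003 and 0.01 m and angle between each of watch_round, watch_square, watch_rect, watch_octagon's own z axis and vertical below 0.1 rad and angle between the x axis of watch_round and the x axis of pad_round, either way round below 0.26 rad and linear speed of each of watch_round, watch_square, watch_rect, watch_octagon below 0.02 m/s and horizontal distance between watch_square and pad_square below 0.01 m and z of watch_square in the frame of pad_square between 0.003 and 0.01 m and angle between the x axis of watch_square and the x axis of pad_square, either way round below 0.26 rad and horizontal distance between watch_rect and pad_rect below 0.01 m and z of watch_rect in the frame of pad_rect between 0.003 and 0.01 m and angle between the x axis of watch_rect and the x axis of pad_rect, either way round below 0.26 rad and horizontal distance between watch_octagon and pad_octagon below 0.01 m and z of watch_octagon in the frame of pad_octagon between 0.003 and 0.01 m and angle between the x axis of watch_octagon and the x axis of pad_octagon, either way round below 0.26 rad); the robot touches nothing.
It fails at once if the loupe is pushed more than 20 mm from its place or knocked over (distance of loupe from where it was at the start of the episode above 0.02 m or angle between loupe's own z axis and vertical above 0.5 rad).
It fails at once if the oil bottle is pushed more than 20 mm from its place or knocked over (distance of oil_bottle from where it was at the start of the episode above 0.02 m or angle between oil_bottle's own z axis and vertical above 0.5 rad).
It fails at once if a watch is dropped on its pad from more than about 2 cm (arrives faster than 0.5 m/s) ((horizontal distance between watch_round and pad_round below 0.05 m and z of watch_round in the frame of pad_round below 0.02 m and linear speed of watch_round above 0.5 m/s) or (horizontal distance between watch_square and pad_square below 0.05 m and z of watch_square in the frame of pad_square below 0.02 m and linear speed of watch_square above 0.5 m/s) or (horizontal distance between watch_rect and pad_rect below 0.05 m and z of watch_rect in the frame of pad_rect below 0.02 m and linear speed of watch_rect above 0.5 m/s) or (horizontal distance between watch_octagon and pad_octagon below 0.05 m and z of watch_octagon in the frame of pad_octagon below 0.02 m and linear speed of watch_octagon above 0.5 m/s)).
It fails at once if a watch is rammed onto a pad (more than 60 N between them) (contact force between any of watch_round, watch_square, watch_rect, watch_octagon and pad_round above 60 N or contact force between any of watch_round, watch_square, watch_rect, watch_octagon and pad_square above 60 N or contact force between any of watch_round, watch_square, watch_rect, watch_octagon and pad_rect above 60 N or contact force between any of watch_round, watch_square, watch_rect, watch_octagon and pad_octagon above 60 N).
It also fails if it takes over 93 s, if anything falls off the work surface, if the arm or the gripper's body presses on something with over 40 N, if the wrist force passes 120 N, or if a joint passes its speed limit or range.

## Working session

There is one attempt and no reset: what is moved stays moved. The work goes in short steps, Python scripts to look and compute and a shell command to move; the robot and the scene stay as the last step left them, time stands still between calls to the robot, and variables do not carry over. Pictures are saved under pics/ and viewed, at most 14 in all, crops included, and the job is handed in when it is done.

```bash
mkdir -p pics
python3 - <<'E'
from bench import bot
import cv2,numpy as np
for n in("top","side"):
    c=bot.camera(n);cv2.imwrite(f"pics/{n}0.png",c["image"][:,:,::-1]);np.savez(f"{n}0.npz",**c)
    print(n,c["fx"],c["fy"],c["cx"],c["cy"],np.round(c["R"],3).tolist(),np.round(c["t"],3), "cam",-c["R"].T@c["t"])
s=bot.get_state();print(s)
E
```

```text
top 566.6957932919008 566.6957932919008 316.60260886157477 235.31356226283486 [[-0.009, -1.0, 0.004], [-0.987, 0.008, -0.161], [0.161, -0.005, -0.987]] [0.073 0.529 0.988] cam [0.36381668 0.07372836 1.05950617]
side 440.461927419906 440.461927419906 317.1360863364513 238.1599460710612 [[0.945, -0.327, -0.021], [-0.204, -0.537, -0.819], [0.256, 0.778, -0.574]] [-0.488  0.156  0.613] cam [ 0.33607915 -0.55260408  0.46926628]
{'time_s': 0.1, 'qpos': array([-1.34322926,  0.33387716,  0.0398693 ,  1.46615873, -0.01342351,
        1.34328068, -0.05849596]), 'joint_vel': array([ 0.00082663, -0.0011669 ,  0.00089898, -0.00295562, -0.00062634,
        0.0003753 ,  0.00199073]), 'joint_efforts': array([ 2.63977563e-03, -6.57801676e+01,  1.33912705e+00, -4.04709685e+01,
       -5.96618140e-02,  4.09558997e-02,  1.13023921e-04]), 'tcp_pos': array([0.20852081, 0.61521384, 0.22173607]), 'ee_rot': array([-3.14013655e+00,  7.45376801e-05,  2.81481285e+00]), 'ft_force': array([-0.20003967,  0.24119209, -0.9162728 ]), 'moment': array([-0.01638371,  0.02100402, -0.03354639]), 'finger_force': 0.0, 'gripper_width': 0.08696578445546538}
```

View pics/top0.png

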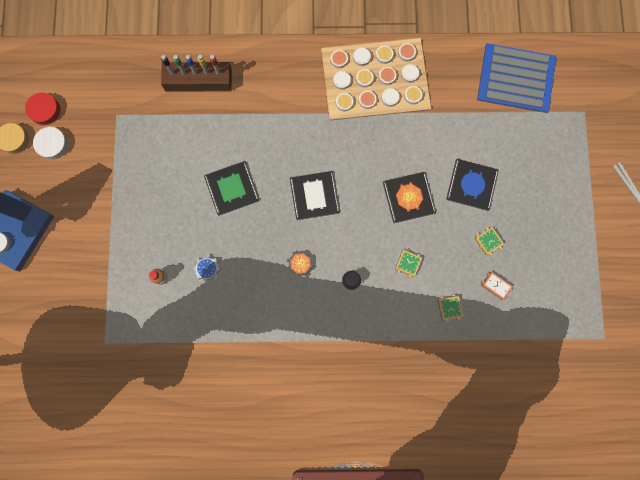

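View pics/side0.png

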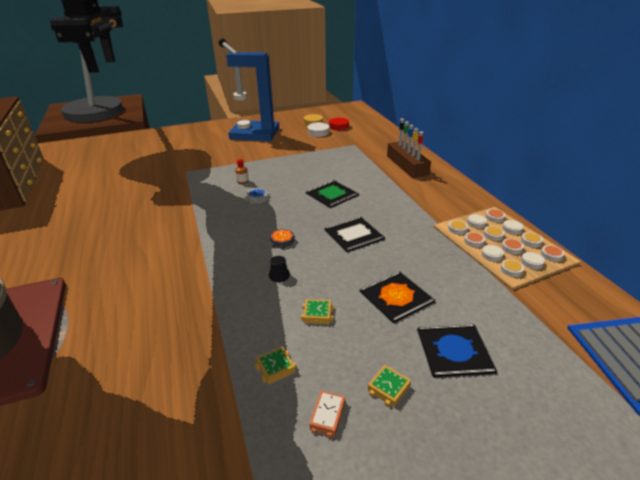

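The top view shows squares at (410,263), (489,240) and (451,307). Image left is the robot's left, so I take (410,263). The other watches are round (206,268), octagon (301,263) and rect (497,285). The pads are green (232,188), white (315,195), orange (410,197) and blue (473,184). The bottle is at (156,276) and the loupe at (351,280). Next I'll zoom in.

Run:
```python
import cv2,numpy as np
t=cv2.imread("pics/top0.png");s=cv2.imread("pics/side0.png")
def crop(im,u,v,h=25,S=200): return cv2.resize(im[v-h:v+h,u-h:u+h],(S,S),interpolation=cv2.INTER_CUBIC)
T=[(206,268),(301,263),(410,263),(497,285)]; P=[(473,184),(410,197),(232,188),(315,195)]
S=[(258,196),(283,238),(318,311),(328,413)]
cv2.imwrite("pics/mos.png",np.vstack([np.hstack([crop(t,*p) for p in T]),np.hstack([crop(t,*p,h=28) for p in P]),np.hstack([crop(s,*p) for p in S])]))
```

```text
(no output)
```

View pics/mos.png

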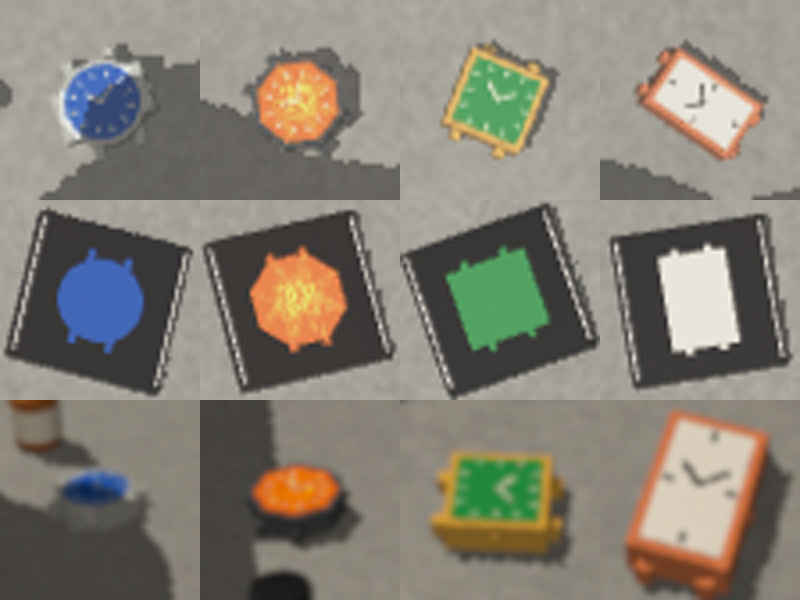

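Row 1 of the mosaic shows the watches. The square's and rect's lugs are clear, but the round's and octagon's lugs need a height image. Row 2 shows each pad's silhouette in line with its pad, with the white stripes on the y sides. I'll look at the z map for the lugs.

```bash
cat > u.py <<'E'
import cv2,numpy as np
def load(n,k=0): return dict(np.load(f"{n}{k}.npz"))
def ray(c,uv,z):
    uv=np.atleast_2d(np.asarray(uv,float)); d=np.c_[(uv[:,0]-c["cx"])/c["fx"],(uv[:,1]-c["cy"])/c["fy"],np.ones(len(uv))]@c["R"]
    o=-c["R"].T@c["t"]; return o+d*((z-o[2])/d[:,2])[:,None]
def tri(c1,p1,c2,p2):
    P=[np.diag([c["fx"],c["fy"],1])@np.c_[c["R"],c["t"]]+np.outer([c["cx"],c["cy"],0],np.r_[c["R"][2],c["t"][2]]) for c in(c1,c2)]
    X=cv2.triangulatePoints(P[0],P[1],np.array(p1,float),np.array(p2,float)); return (X[:3]/X[3]).ravel()
def hmap(c):
    v,u=np.mgrid[:480,:640]; z=c["z_map"]
    X=np.stack([(u-c["cx"])/c["fx"]*z,(v-c["cy"])/c["fy"]*z,z],-1)-c["t"]
    return X@c["R"]
E
python3 - <<'E'
from u import *
c=load("top");H=hmap(c)[...,2];print(np.median(H[200:300,120:560]),H[200:230,120:200].std())
g=np.clip(H*1000*12+40,0,255).astype(np.uint8)
im=c["image"][:,:,::-1]
def crop(a,u,v,h=18): return cv2.resize(a[v-h:v+h,u-h:u+h],(400,300) if 0 else (300,300),interpolation=cv2.INTER_CUBIC)
R=[]
for p in[(206,268),(301,263)]:
    a=crop(im,*p).astype(float); R.append(np.hstack([np.clip(a*1.0,0,255),np.dstack([crop(g,*p)]*3)]))
cv2.imwrite("pics/z.png",np.vstack(R))
E
```

```text
0.0008453703377420657 0.0715828862290866[ WARN:0@0.160] global loadsave.cpp:1063 imwrite_ Unsupported depth image for selected encoder is fallbacked to CV_8U.
```

View pics/z.png

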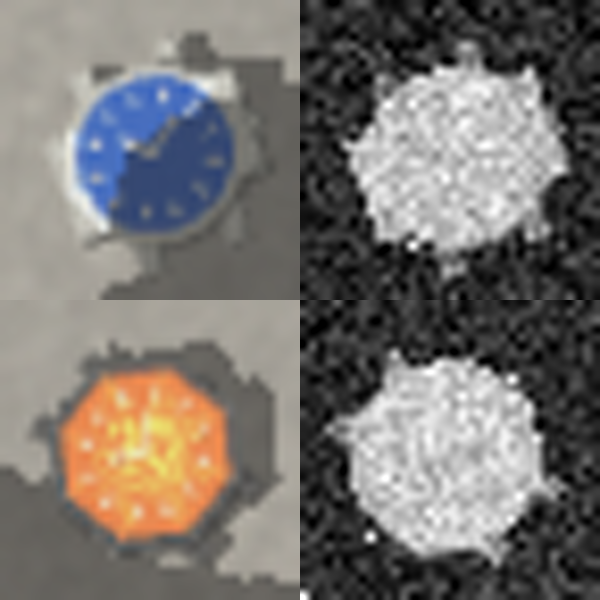

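The height map shows the octagon's lugs upper left and lower right, so its 12-6 line is about 51° left of image-up. The round's lugs put its line about 22° left of up, and its dial markers agree. Now I'll measure everything.

Run:
```python
from u import *
T,S=load("top"),load("side")
HT,HS=hmap(T),hmap(S)
rng={"blue":((95,90,40),(130,255,255)),"orange":((3,120,120),(30,255,255)),"green":((40,60,30),(90,255,255)),"white":((0,0,170),(40,45,255))}
def blob(c,col,uv):
    m=cv2.inRange(cv2.cvtColor(c["image"],cv2.COLOR_RGB2HSV),*map(np.array,rng[col]))
    m=cv2.morphologyEx(m,cv2.MORPH_CLOSE,np.ones((3,3),np.uint8))
    cs,_=cv2.findContours(m,cv2.RETR_EXTERNAL,cv2.CHAIN_APPROX_NONE)
    cs=[k for k in cs if cv2.contourArea(k)>30 and cv2.pointPolygonTest(k,uv,True)>-6]
    k=max(cs,key=cv2.contourArea); M=cv2.moments(k); return k[:,0,:],(M["m10"]/M["m00"],M["m01"]/M["m00"])
def up2yaw(a,c,uv,z): # image dir a deg clockwise from up -> world yaw
    d=8*np.array([np.sin(np.radians(a)),-np.cos(np.radians(a))]);p=ray(c,[np.array(uv)-d,np.array(uv)+d],z);v=p[1]-p[0];return np.degrees(np.arctan2(v[1],v[0]))
items=[("round","blue",(206,268),(258,196),-22.5),("oct","orange",(301,263),(283,236),-51),("square","green",(410,263),(318,311),20),("rect","white",(497,285),(328,413),-55),
("padround","blue",(473,184),(456,348),15),("padoct","orange",(410,197),(397,294),-12),("padsq","green",(232,188),(332,191),-18),("padrect","white",(315,195),(353,233),-6)]
for n,col,a,b,ang in items:
    k1,p1=blob(T,col,a);k2,p2=blob(S,col,b);X=tri(T,p1,S,p2)
    W=ray(T,k1,X[2]);r=cv2.minAreaRect((W[:,:2]*1000).astype(np.float32))
    print(n,"top",np.round(p1,1),"X",np.round(X*1000,1),"rect",np.round(r[0],1),np.round(r[1],1),round(r[2],1),"yaw guess",round(up2yaw(ang,T,p1,X[2]),1),"r",round(np.hypot(*X[:2]),3))
# black pad rects
m=cv2.inRange(cv2.cvtColor(T["image"],cv2.COLOR_RGB2HSV),(0,0,0),(180,90,75))
for n,col,a,b,ang in items[4:]:
    cs,_=cv2.findContours(m,cv2.RETR_EXTERNAL,cv2.CHAIN_APPROX_NONE)
    for k in cs:
        if cv2.contourArea(k)>800 and cv2.pointPolygonTest(k,a,False)>0:
            r=cv2.minAreaRect((ray(T,k[:,0],.006)[:,:2]*1000).astype(np.float32));print(n,np.round(r[0],1),np.round(r[1],1),round(r[2],1))
for n,p in(("bottle",(156,276)),("loupe",(351,280)),("sqB",(489,240)),("sqC",(451,307))): print(n,np.round(ray(T,p,.03)*1000))
# raised-points footprint (height >7mm) of watches
raised=(HT[...,2]>.007).astype(np.uint8)
n_,lab,st,ce=cv2.connectedComponentsWithStats(raised)
for n,col,a,b,ang in items[:4]:
    l=lab[a[1],a[0]];pts=HT[lab==l];r=cv2.minAreaRect((pts[:,:2]*1000).astype(np.float32));print(n,"z med",np.median(pts[:,2]),len(pts),np.round(r[0],1),np.round(r[1],1),round(r[2],1),"mean",np.round(pts[:,:2].mean(0)*1000,1))
```

```text
round top [206.1 268.1] X [474.5 273.5  12. ] rect [474.6 273.6] [32.  33.6] 45.5 yaw guess 23.4 r 0.548
oct top [299.9 263.1] X [482.2  99.5  12.1] rect [482.6  99.3] [36.1 36.3] 51.3 yaw guess 50.5 r 0.492
square top [408.6 262.6] X [ 481.5 -102.5   12.3] rect [ 481.6 -102.6] [31.8 31.3] 66.6 yaw guess -21.7 r 0.492
rect top [497.3 285.3] X [ 437.8 -265.1   12. ] rect [ 438.  -265.1] [38.6 23.1] 53.9 yaw guess 53.6 r 0.512
padround top [472.6 183.6] X [ 633.1 -231.6    5. ] rect [ 633.5 -231.7] [46.1 53.6] 73.7 yaw guess -17.5 r 0.674
padoct top [409.1 196.4] X [ 609.1 -109.     4.9] rect [ 609.1 -108.9] [54.5 49. ] 11.6 yaw guess 9.8 r 0.619
padsq top [231.  187.2] X [629.7 230.9   5.2] rect [629.4 230.6] [52.6 45.6] 19.7 yaw guess 18.3 r 0.671
padrect top [314.2 194.5] X [614.2  72.    4.8] rect [614.4  72. ] [56.7 35.6] 8.6 yaw guess 5.4 r 0.618
padround [ 632.7 -231. ] [81.9 82.6] 74.2
padoct [ 609. -109.] [82.5 82.9] 12.8
padsq [629.4 229.5] [83.3 80.6] 18.9
padrect [613.9  71. ] [82.1 80.7] 8.9
bottle [[459. 361.  30.]]
loupe [[449.   6.  30.]]
sqB [[ 520. -249.   30.]]
sqC [[ 398. -173.   30.]]
round z med 0.012600516449932243 439 [434.5 179.7] [250.4  46.7] 66.9 mean [473.2 271.7]
oct z med 0.013027403084428072 446 [438.8  81.4] [144.4  43.2] 22.5 mean [481.2  99.2]
square z med 0.013057298047411455 450 [ 480.5 -102.5] [39.3 46.6] 66.5 mean [ 480.5 -101.7]
rect z med 0.013182911535663352 449 [ 415.5 -106.3] [ 52.7 370.9] 7.9 mean [ 437.1 -262.1]
```

The heights agree with the text: dials about 12–13 mm and pad tops about 5 mm. All sizes and reaches match too. Next is a helper for working out moves; I'll do the square first, using a yaw branch that keeps joint 7 in range.

```bash
cat > go.py <<'E'
import sys,numpy as np
from bench import bot
# usage: go.py x y z yaw(deg): prints remaining distance in tool axes
def rel(p,x,y):
    a=p; dx,dy=x
    return np.cos(a)*dx+np.sin(a)*dy, np.sin(a)*dx-np.cos(a)*dy
s=bot.get_state();p=s["tcp_pos"];yaw=s["ee_rot"][2]
for i in range(1,len(sys.argv),4):
    x,y,z,g=map(float,sys.argv[i:i+4]);g=np.radians(g)
    dx,dy=rel(yaw,(x-p[0],y-p[1]),0);dyaw=(g-yaw+np.pi)%(2*np.pi)-np.pi
    print("tool dx %.4f dy %.4f dz %.4f  turn %.3f | q7 %.2f t %.1f tilt %.3f"%(dx,dy,p[2]-z,-dyaw,s["qpos"][6],s["time_s"],abs(abs(s["ee_rot"][0])-np.pi)+abs(s["ee_rot"][1])))
    p=np.array([x,y,z]);yaw=g
E
python3 go.py 0.55 0.2 0.12 161.3 0.4815 -0.1025 0.08 157
```

```text
tool dx -0.4567 dy -0.2836 dz 0.1017  turn -0.000 | q7 -0.06 t 0.1 tilt 0.002
tool dx -0.0321 dy -0.3085 dz 0.0400  turn 0.075 | q7 -0.06 t 0.1 tilt 0.002
```

Careful with the scale: shifts go in shares of 50 mm and turns go in shares of pi rad. That gives: -0.033 m is -0.66, -0.02 m is -0.4.

```bash
python3 -m jog '[{"pos":[-0.66,-0.4,0.14]},{"pos":[-0.66,-0.4,0.14]},{"pos":[-0.66,-0.4,0.14]},{"pos":[-0.66,-0.4,0.14]},{"pos":[-0.66,-0.4,0.14]}]' 0.06 15
python3 -m jog '[{"pos":[-0.66,-0.4,0.14]},{"pos":[-0.66,-0.4,0.14]},{"pos":[-0.66,-0.4,0.14]},{"pos":[-0.66,-0.4,0.14]},{"pos":[-0.66,-0.4,0.14]}]'
python3 -m jog '[{"pos":[-0.66,-0.4,0.14]},{"pos":[-0.66,-0.4,0.14]},{"pos":[-0.66,-0.4,0.14]},{"pos":[-0.66,-0.4,0.14]},{}]'
python3 go.py 0.4815 -0.1025 0.08 157
```

```text
time_s: 0.6
tcp_pos: [0.3335, 0.4664, 0.187]
ee_rot: [-3.141, -0.0, 2.815]
ft_force: [-0.1, 1.5, -0.3]
gripper_width: 0.0619
finger_force: 0.0
time_s: 1.1
tcp_pos: [0.4576, 0.3187, 0.1521]
ee_rot: [-3.141, -0.0, 2.815]
ft_force: [-0.1, 1.0, 0.6]
gripper_width: 0.0604
finger_force: 0.0
time_s: 1.6
tcp_pos: [0.5588, 0.1956, 0.1234]
ee_rot: [-3.138, 0.001, 2.807]
ft_force: [0.8, -1.2, -0.7]
gripper_width: 0.0594
finger_force: 0.0
tool dx -0.0249 dy -0.3070 dz 0.0434  turn 0.067 | q7 0.91 t 1.6 tilt 0.005
```

Converted, -0.038 m is -0.76, 0.005 m is 0.1.

```bash
python3 -m jog '[{"pos":[-0.06,-0.76,0.1]},{"pos":[-0.06,-0.76,0.1]},{"pos":[-0.06,-0.76,0.1]},{"pos":[-0.06,-0.76,0.1]},{"pos":[-0.06,-0.76,0.1]}]'
python3 -m jog '[{"pos":[-0.06,-0.76,0.1]},{"pos":[-0.06,-0.76,0.1]},{"pos":[-0.06,-0.76,0.1]},{"yaw":0.0213},{}]' | head -2
python3 go.py 0.4815 -0.1025 0.003 157
```

```text
time_s: 2.1
tcp_pos: [0.5086, 0.0163, 0.0992]
ee_rot: [-3.142, -0.0, 2.815]
ft_force: [0.0, 0.4, -0.2]
gripper_width: 0.0596
finger_force: 0.0
time_s: 2.6
tcp_pos: [0.4809, -0.0942, 0.0844]
tool dx -0.0038 dy -0.0075 dz 0.0814  turn 0.004 | q7 1.36 t 2.6 tilt 0.001
```

Converted, 0.015 m is 0.3, 0.012 m is 0.24.

```bash
python3 -m jog '[{"pos":[-0.076,-0.15,0.3]},{"pos":[0,0,0.3]},{"pos":[0,0,0.3]},{"pos":[0,0,0.24]},{}]' | head -2
python3 go.py 0.4815 -0.1025 0.003 157
python3 - <<'E'
from bench import bot
import cv2,numpy as np
a=bot.camera("top")["image"][:,:,::-1][215:305,360:480];b=bot.camera("side")["image"][:,:,::-1][250:370,250:410]
cv2.imwrite("pics/g1.png",np.hstack([cv2.resize(a,(400,300)),cv2.resize(b,(400,300))]))
E
```

```text
time_s: 3.1
tcp_pos: [0.4811, -0.1009, 0.0261]
tool dx -0.0010 dy -0.0013 dz 0.0231  turn 0.010 | q7 1.44 t 3.1 tilt 0.004
```

View pics/g1.png

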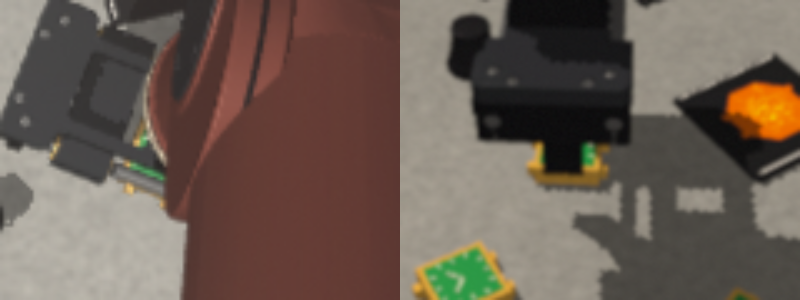

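The side view shows the near finger centred on the watch's flank, and the loupe is clear. Descending and gripping.

Converted, 0.008 m is 0.16, 0.006 m is 0.12, 0.006 rad / 3.1416 = 0.0019.

```bash
python3 -m jog '[{"pos":[-0.02,-0.02,0.16],"yaw":0.0019},{"pos":[0,0,0.16]},{"pos":[0,0,0.12]},{},{}]' 
python3 -m jog '[{},{},{},{},{}]' 0.02 15
python3 -m jog '[{"pos":[0,0,-0.3]},{"pos":[0,0,-0.4]},{"pos":[0,0,-0.6]},{"pos":[0,0,-0.6]},{}]'
python3 go.py 0.6295 0.2305 0.09 199
```

```text
time_s: 3.7
tcp_pos: [0.4825, -0.1033, 0.0054]
ee_rot: [-3.141, -0.0, 2.742]
ft_force: [-0.5, -0.7, -0.9]
gripper_width: 0.06
finger_force: 0.0
time_s: 4.2
tcp_pos: [0.4828, -0.1032, 0.0058]
ee_rot: [3.141, 0.0, 2.742]
ft_force: [-0.6, 0.0, 2.3]
gripper_width: 0.0378
finger_force: 15.0
time_s: 4.7
tcp_pos: [0.4849, -0.1036, 0.1041]
ee_rot: [3.139, 0.005, 2.742]
ft_force: [-0.0, 1.0, -0.5]
gripper_width: 0.0379
finger_force: 15.0
tool dx -0.0030 dy 0.3641 dz 0.0141  turn -0.732 | q7 1.36 t 4.7 tilt 0.008
```

Converted, 0.037 m is 0.74.

```bash
python3 -m jog '[{"pos":[0,0.74,0]},{"pos":[0,0.74,0]},{"pos":[0,0.74,0]},{"pos":[0,0.74,0]},{"pos":[0,0.74,0]}]' |head -2
python3 -m jog '[{"pos":[0,0.72,0]},{"pos":[0,0.72,0]},{"pos":[0,0.72,0]},{"pos":[0,0.72,0]},{"pos":[0,0.72,0]}]' |head -2
python3 -m jog '[{"yaw":-0.0468},{"yaw":-0.0468},{"yaw":-0.0468},{"yaw":-0.0468},{"yaw":-0.0468}]'
python3 -m jog '[{},{}]'
python3 go.py 0.6295 0.2305 0.0118 199
```

```text
time_s: 5.2
tcp_pos: [0.5546, 0.0686, 0.0996]
time_s: 5.7
tcp_pos: [0.6246, 0.2342, 0.0993]
time_s: 6.2
tcp_pos: [0.6241, 0.2328, 0.0992]
ee_rot: [-3.142, -0.002, -2.8]
ft_force: [0.3, 0.6, -0.1]
gripper_width: 0.0379
finger_force: 15.0
time_s: 6.4
tcp_pos: [0.6244, 0.2327, 0.0997]
ee_rot: [3.141, -0.001, -2.811]
ft_force: [-0.9, 0.4, -0.4]
gripper_width: 0.0381
finger_force: 15.0
tool dx -0.0041 dy -0.0038 dz 0.0879  turn -0.001 | q7 1.56 t 6.4 tilt 0.001
```

Converted, 0.02 m is 0.4, 0.015 m is 0.3.

```bash
python3 -m jog '[{"pos":[-0.08,-0.08,0.4]},{"pos":[0,0,0.4]},{"pos":[0,0,0.4]},{"pos":[0,0,0.3]},{}]'|head -2
python3 -m jog '[{"pos":[0,0,0.08]},{"pos":[0,0,0.06]},{"pos":[0,0,0.06]},{"pos":[0,0,0.04]},{}]'
python3 go.py 0.6295 0.2305 0.0118 199
```

```text
time_s: 6.9
tcp_pos: [0.6281, 0.23, 0.0229]
time_s: 7.4
tcp_pos: [0.6297, 0.2305, 0.0135]
ee_rot: [-3.142, -0.0, -2.807]
ft_force: [1.1, 0.2, -0.4]
gripper_width: 0.0379
finger_force: 15.0
tool dx 0.0002 dy 0.0001 dz 0.0017  turn 0.003 | q7 1.58 t 7.4 tilt 0.000
```

Converted, 0.001 m is 0.02.

```bash
python3 -m jog '[{"pos":[0,0,0.02]},{"pos":[0,0,0.02]},{}]'
python3 -m jog '[{"pos":[0,0,0.02]},{},{}]'
```

```text
time_s: 7.7
tcp_pos: [0.6299, 0.2305, 0.0118]
ee_rot: [3.142, 0.0, -2.806]
ft_force: [-0.2, -1.1, 1.4]
gripper_width: 0.0378
finger_force: 15.0
time_s: 8.0
tcp_pos: [0.63, 0.2306, 0.0118]
ee_rot: [3.141, 0.0, -2.806]
ft_force: [-4.6, -1.5, 8.8]
gripper_width: 0.038
finger_force: 15.0
```

Contact at the expected height. Releasing, lifting, and moving to the round watch.

Converted, -0.025 m is -0.5, -0.02 m is -0.4.

```bash
python3 -m jog '[{},{},{},{}]' 0.064
python3 -m jog '[{"pos":[0,0,-0.3]},{"pos":[0,0,-0.4]},{"pos":[0,0,-0.5]},{"pos":[0,0,-0.5]},{}]'
python3 go.py 0.474 0.273 0.04 203
```

```text
time_s: 8.4
tcp_pos: [0.6297, 0.2304, 0.0103]
ee_rot: [-3.141, -0.0, -2.806]
ft_force: [-0.3, -0.2, 0.6]
gripper_width: 0.06
finger_force: 0.0
time_s: 8.9
tcp_pos: [0.6323, 0.2313, 0.1009]
ee_rot: [3.141, 0.007, -2.807]
ft_force: [0.4, -0.7, -0.3]
gripper_width: 0.064
finger_force: 0.0
tool dx 0.1358 dy 0.0914 dz 0.0609  turn -0.067 | q7 1.57 t 8.9 tilt 0.008
```

Converted, 0.034 m is 0.68, 0.023 m is 0.46, -0.067 rad / 3.1416 = -0.0213.

```bash
python3 -m jog '[{"pos":[0.68,0.46,0]},{"pos":[0.68,0.46,0]},{"pos":[0.68,0.46,0]},{"pos":[0.68,0.44,0]},{"yaw":-0.0213}]'|head -2
python3 -m jog '[{"pos":[0,0,0.4]},{"pos":[0,0,0.4]},{"pos":[0,0,0.4]},{}]'
python3 go.py 0.474 0.273 0.005 203
python3 - <<'E'
from bench import bot
import cv2,numpy as np
a=bot.camera("top")["image"][:,:,::-1][145:295,130:330];b=bot.camera("side")["image"][:,:,::-1][130:250,210:370]
cv2.imwrite("pics/g2.png",np.hstack([cv2.resize(a,(400,300)),cv2.resize(b,(400,300))]))
E
```

```text
time_s: 9.4
tcp_pos: [0.4662, 0.2739, 0.0956]
time_s: 9.8
tcp_pos: [0.4698, 0.2707, 0.0335]
ee_rot: [-3.141, -0.004, -2.739]
ft_force: [-0.2, 0.2, 0.6]
gripper_width: 0.0641
finger_force: 0.0
tool dx -0.0048 dy 0.0005 dz 0.0285  turn 0.001 | q7 1.42 t 9.8 tilt 0.005
```

View pics/g2.png

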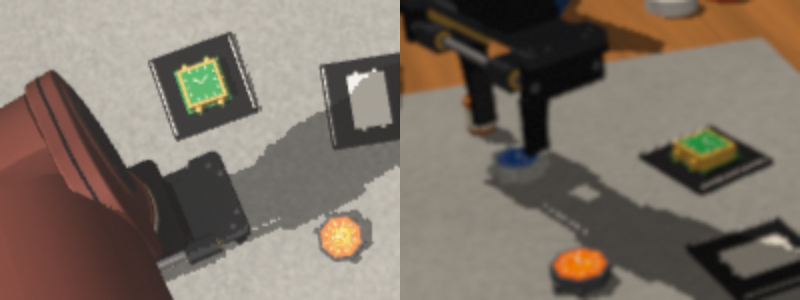

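The square lies centred and in line on its pad, and the fingers straddle the round watch. Continuing.

Converted, 0.01 m is 0.2, 0.008 m is 0.16.

```bash
python3 -m jog '[{"pos":[-0.096,0,0.2]},{"pos":[0,0,0.2]},{"pos":[0,0,0.16]},{},{}]'
python3 -m jog '[{},{},{},{},{}]' 0.02 15
python3 -m jog '[{"pos":[0,0,-0.3]},{"pos":[0,0,-0.4]},{"pos":[0,0,-0.6]},{"pos":[0,0,-0.6]},{}]'
python3 go.py 0.633 -0.2315 0.1 164
```

```text
time_s: 10.4
tcp_pos: [0.4757, 0.2734, 0.0073]
ee_rot: [-3.141, -0.001, -2.739]
ft_force: [-0.6, 0.1, 0.0]
gripper_width: 0.0641
finger_force: 0.0
time_s: 10.9
tcp_pos: [0.476, 0.2737, 0.0078]
ee_rot: [3.141, 0.0, -2.739]
ft_force: [0.1, -0.8, 2.8]
gripper_width: 0.0439
finger_force: 15.0
time_s: 11.4
tcp_pos: [0.478, 0.2749, 0.1067]
ee_rot: [3.14, 0.006, -2.74]
ft_force: [0.7, -0.6, -0.1]
gripper_width: 0.0435
finger_force: 15.0
tool dx 0.0555 dy -0.5267 dz 0.0067  turn 0.681 | q7 1.41 t 11.4 tilt 0.008
```

Converted, -0.0375 m is -0.75, 0.004 m is 0.08.

```bash
python3 -m jog '[{"pos":[0.08,-0.75,0]},{"pos":[0.08,-0.75,0]},{"pos":[0.08,-0.75,0]},{"pos":[0.08,-0.75,0]},{"pos":[0.08,-0.75,0]}]' |head -2
python3 -m jog '[{"pos":[0.08,-0.75,0]},{"pos":[0.08,-0.75,0]},{"pos":[0.08,-0.75,0]},{"pos":[0.08,-0.75,0]},{"pos":[0.08,-0.75,0]}]' |head -2
python3 -m jog '[{"pos":[0.08,-0.75,0]},{"pos":[0.08,-0.75,0]},{"pos":[0.08,-0.75,0]},{"pos":[0.08,-0.75,0]},{}]' |head -2
python3 -m jog '[{"yaw":0.0436},{"yaw":0.0433},{"yaw":0.0433},{"yaw":0.0433},{"yaw":0.0433}]'|head -2
python3 -m jog '[{},{}]'
python3 go.py 0.633 -0.2315 0.0138 164
```

```text
time_s: 11.9
tcp_pos: [0.5307, 0.0917, 0.102]
time_s: 12.4
tcp_pos: [0.5858, -0.0886, 0.1019]
time_s: 12.9
tcp_pos: [0.6288, -0.2383, 0.1017]
time_s: 13.4
tcp_pos: [0.6295, -0.2308, 0.1017]
time_s: 13.6
tcp_pos: [0.6296, -0.2309, 0.102]
ee_rot: [-3.141, -0.001, 2.867]
ft_force: [0.2, 0.1, -0.5]
gripper_width: 0.0433
finger_force: 15.0
tool dx -0.0034 dy 0.0004 dz 0.0882  turn 0.005 | q7 1.80 t 13.6 tilt 0.001
```

Converted, 0.02 m is 0.4, 0.015 m is 0.3.

```bash
python3 -m jog '[{"pos":[-0.068,0,0.4]},{"pos":[0,0,0.4]},{"pos":[0,0,0.4]},{"pos":[0,0,0.3]},{}]'|head -2
python3 -m jog '[{"pos":[0,0,0.08]},{"pos":[0,0,0.06]},{"pos":[0,0,0.04]},{},{}]'
python3 -m jog '[{"pos":[0,0,0.02]},{"pos":[0,0,0.02]},{"pos":[0,0,0.02]},{}]'
python3 go.py 0.633 -0.2315 0.0138 164
```

```text
time_s: 14.1
tcp_pos: [0.6316, -0.2317, 0.0252]
time_s: 14.6
tcp_pos: [0.6332, -0.2324, 0.0189]
ee_rot: [-3.142, 0.0, 2.863]
ft_force: [-0.4, -0.3, -0.5]
gripper_width: 0.0438
finger_force: 15.0
time_s: 15.0
tcp_pos: [0.633, -0.2323, 0.0154]
ee_rot: [-3.142, -0.0, 2.863]
ft_force: [0.1, -0.4, -0.9]
gripper_width: 0.0433
finger_force: 15.0
tool dx 0.0002 dy 0.0008 dz 0.0016  turn 0.000 | q7 1.83 t 15.0 tilt 0.000
```

Converted, 0.001 m is 0.02.

```bash
python3 -m jog '[{"pos":[0,0,0.02]},{"pos":[0,0,0.02]},{},{}]'|sed -n '2p;4p'
python3 -m jog '[{"pos":[0,0,0.02]},{},{}]' |sed -n '2p;4p'
```

```text
tcp_pos: [0.6332, -0.2324, 0.0139]
ft_force: [-2.0, 0.4, 5.1]
tcp_pos: [0.6332, -0.2324, 0.0137]
ft_force: [-4.4, 2.2, 10.5]
```

Converted, -0.025 m is -0.5, -0.02 m is -0.4.

```bash
python3 -m jog '[{},{},{},{}]' 0.064|tail -2
python3 -m jog '[{"pos":[0,0,-0.3]},{"pos":[0,0,-0.4]},{"pos":[0,0,-0.5]},{"pos":[0,0,-0.5]},{}]' 0.064|head -2
python3 go.py 0.438 -0.265 0.04 54
```

```text
gripper_width: 0.0623
finger_force: 0.0
time_s: 16.6
tcp_pos: [0.6353, -0.2336, 0.1027]
tool dx 0.1810 dy -0.0845 dz 0.0627  turn 1.920 | q7 1.80 t 16.6 tilt 0.007
```

Converted, 0.036 m is 0.72, -0.017 m is -0.34, 0.15 rad / 3.1416 = 0.0477.

```bash
python3 -m jog '[{"pos":[0.72,-0.34,0],"yaw":0.0318},{"yaw":0.0477},{"yaw":0.0477},{"yaw":0.0477},{"yaw":0.0477}]' 0.052|head -2
python3 -m jog '[{"yaw":0.0477},{"yaw":0.0477},{"yaw":0.0477},{"yaw":0.0477},{"yaw":0.0477}]'|head -2
python3 -m jog '[{"yaw":0.0477},{"yaw":0.0477},{"yaw":0.0477},{"yaw":0.0064},{}]'|head -3
python3 go.py 0.438 -0.265 0.04 54
```

```text
time_s: 17.1
tcp_pos: [0.5937, -0.2387, 0.0979]
time_s: 17.6
tcp_pos: [0.5938, -0.2387, 0.0979]
time_s: 18.1
tcp_pos: [0.5937, -0.2387, 0.0976]
ee_rot: [-3.141, 0.0, 0.946]
tool dx -0.1124 dy -0.1110 dz 0.0576  turn 0.004 | q7 0.11 t 18.1 tilt 0.001
```

Converted, -0.028 m is -0.56, -0.0278 m is -0.556.

```bash
python3 -m jog '[{"pos":[-0.56,-0.556,0]},{"pos":[-0.56,-0.556,0]},{"pos":[-0.56,-0.556,0]},{"pos":[-0.56,-0.556,0]},{}]'|head -2
python3 -m jog '[{"pos":[0,0,0.4]},{"pos":[0,0,0.4]},{"pos":[0,0,0.36]},{},{}]'|head -3
python3 go.py 0.438 -0.265 0.006 54
python3 - <<'E'
from bench import bot
import cv2,numpy as np
a=bot.camera("top")["image"][:,:,::-1][150:330,400:640];b=bot.camera("side")["image"][:,:,::-1][300:480,240:480]
cv2.imwrite("pics/g3.png",np.hstack([cv2.resize(a,(400,300)),cv2.resize(b,(400,300))]))
E
```

```text
time_s: 18.6
tcp_pos: [0.4328, -0.2652, 0.0971]
time_s: 19.1
tcp_pos: [0.4381, -0.2644, 0.04]
ee_rot: [-3.142, 0.0, 0.944]
tool dx -0.0005 dy 0.0003 dz 0.0340  turn 0.002 | q7 0.24 t 19.1 tilt 0.000
```

View pics/g3.png

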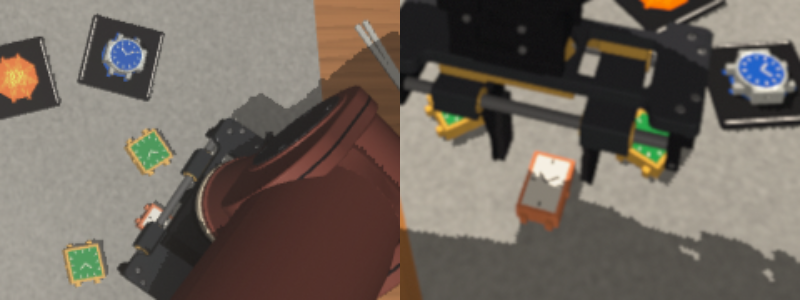

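The round watch sits centred on its pad and lined up with it. The fingers are on both sides of the rect, so I'm descending.

Converted, 0.012 m is 0.24, 0.009 m is 0.18.

```bash
python3 -m jog '[{"pos":[0,0,0.24]},{"pos":[0,0,0.24]},{"pos":[0,0,0.18]},{},{}]'
python3 -m jog '[{},{},{},{},{}]' 0.015 15
python3 -m jog '[{"pos":[0,0,-0.3]},{"pos":[0,0,-0.4]},{"pos":[0,0,-0.6]},{"pos":[0,0,-0.6]},{}]'
python3 go.py 0.614 0.072 0.1 8.7
```

```text
time_s: 19.7
tcp_pos: [0.4376, -0.2643, 0.0063]
ee_rot: [-3.141, 0.001, 0.942]
ft_force: [0.5, -0.3, 0.6]
gripper_width: 0.0519
finger_force: 0.0
time_s: 20.2
tcp_pos: [0.4382, -0.2641, 0.0068]
ee_rot: [3.141, -0.0, 0.943]
ft_force: [0.1, 0.2, 2.8]
gripper_width: 0.0298
finger_force: 15.0
time_s: 20.7
tcp_pos: [0.4397, -0.2655, 0.1054]
ee_rot: [3.137, -0.002, 0.942]
ft_force: [0.5, 0.7, -0.8]
gripper_width: 0.0296
finger_force: 15.0
tool dx 0.3755 dy -0.0575 dz 0.0054  turn 0.790 | q7 0.15 t 20.7 tilt 0.007
```

Converted, 0.0375 m is 0.75, -0.0057 m is -0.114.

```bash
python3 -m jog '[{"pos":[0.75,-0.114,0]},{"pos":[0.75,-0.114,0]},{"pos":[0.75,-0.114,0]},{"pos":[0.75,-0.114,0]},{"pos":[0.75,-0.114,0]}]'|head -2
python3 -m jog '[{"pos":[0.75,-0.114,0]},{"pos":[0.75,-0.114,0]},{"pos":[0.75,-0.114,0]},{"pos":[0.75,-0.114,0]},{"pos":[0.75,-0.114,0]}]'|head -2
python3 -m jog '[{"yaw":0.0446},{"yaw":0.0414},{"yaw":0.0414},{"yaw":0.0414},{"yaw":0.0414}]'|head -2
python3 -m jog '[{"yaw":0.0414},{},{}]'
python3 go.py 0.614 0.072 0.0128 8.7
```

```text
time_s: 21.2
tcp_pos: [0.5254, -0.0941, 0.1017]
time_s: 21.7
tcp_pos: [0.6124, 0.0744, 0.1016]
time_s: 22.2
tcp_pos: [0.6119, 0.0729, 0.1016]
time_s: 22.5
tcp_pos: [0.612, 0.0728, 0.1015]
ee_rot: [3.141, 0.0, 0.157]
ft_force: [0.4, -0.4, -0.2]
gripper_width: 0.0294
finger_force: 15.0
tool dx 0.0018 dy 0.0011 dz 0.0887  turn 0.005 | q7 -1.07 t 22.5 tilt 0.001
```

Converted, 0.02 m is 0.4, 0.015 m is 0.3.

```bash
python3 -m jog '[{"pos":[0.036,0.02,0.4]},{"pos":[0,0,0.4]},{"pos":[0,0,0.4]},{"pos":[0,0,0.3]},{}]'|head -2
python3 -m jog '[{"pos":[0,0,0.08]},{"pos":[0,0,0.06]},{"pos":[0,0,0.04]},{},{}]'|head -2
python3 -m jog '[{"pos":[0,0,0.02]},{"pos":[0,0,0.02]},{"pos":[0,0,0.02]},{}]'|sed -n '2p;4p'
python3 go.py 0.614 0.072 0.0128 8.7
```

```text
time_s: 23.0
tcp_pos: [0.6126, 0.072, 0.0242]
time_s: 23.5
tcp_pos: [0.6143, 0.0721, 0.0179]
tcp_pos: [0.614, 0.0721, 0.0144]
ft_force: [0.5, -0.5, -0.4]
tool dx -0.0001 dy 0.0001 dz 0.0016  turn 0.001 | q7 -1.02 t 23.9 tilt 0.000
```

Converted, 0.001 m is 0.02.

```bash
python3 -m jog '[{"pos":[0,0,0.02]},{"pos":[0,0,0.02]},{},{}]'|sed -n '2p;4p'
python3 -m jog '[{"pos":[0,0,0.02]},{},{}]' |sed -n '2p;4p'
```

```text
tcp_pos: [0.6142, 0.0721, 0.0128]
ft_force: [-1.6, 0.6, 5.5]
tcp_pos: [0.6142, 0.0721, 0.0126]
ft_force: [-6.2, 1.4, 14.4]
```

Converted, -0.025 m is -0.5, -0.02 m is -0.4.

```bash
python3 -m jog '[{},{},{},{}]' 0.064|tail -2
python3 -m jog '[{"pos":[0,0,-0.3]},{"pos":[0,0,-0.4]},{"pos":[0,0,-0.5]},{"pos":[0,0,-0.5]},{}]'|head -2
python3 go.py 0.482 0.0995 0.04 51
```

```text
gripper_width: 0.0541
finger_force: 0.0
time_s: 25.5
tcp_pos: [0.6165, 0.0716, 0.1016]
tool dx -0.1287 dy -0.0480 dz 0.0616  turn -0.738 | q7 -1.07 t 25.5 tilt 0.006
```

Converted, -0.032 m is -0.64, -0.012 m is -0.24.

```bash
python3 -m jog '[{"pos":[-0.64,-0.24,0]},{"pos":[-0.64,-0.24,0]},{"pos":[-0.64,-0.24,0]},{"pos":[-0.64,-0.24,0]},{}]'|head -2
python3 -m jog '[{"yaw":-0.0471},{"yaw":-0.0471},{"yaw":-0.0471},{"yaw":-0.0471},{"yaw":-0.0465}]'|head -2
python3 -m jog '[{"pos":[0,0,0.4]},{"pos":[0,0,0.4]},{"pos":[0,0,0.32]},{},{}]'|head -3
python3 go.py 0.482 0.0995 0.006 51
python3 - <<'E'
from bench import bot
import cv2,numpy as np
a=bot.camera("top")["image"][:,:,::-1][150:330,200:440];b=bot.camera("side")["image"][:,:,::-1][160:310,210:410]
cv2.imwrite("pics/g4.png",np.hstack([cv2.resize(a,(400,300)),cv2.resize(b,(400,300))]))
E
```

```text
time_s: 26.0
tcp_pos: [0.4765, 0.1024, 0.0966]
time_s: 26.5
tcp_pos: [0.4813, 0.0996, 0.0973]
time_s: 27.0
tcp_pos: [0.481, 0.0992, 0.0411]
ee_rot: [3.141, 0.001, 0.889]
tool dx 0.0008 dy 0.0006 dz 0.0351  turn -0.001 | q7 -0.62 t 27.0 tilt 0.001
```

View pics/g4.png

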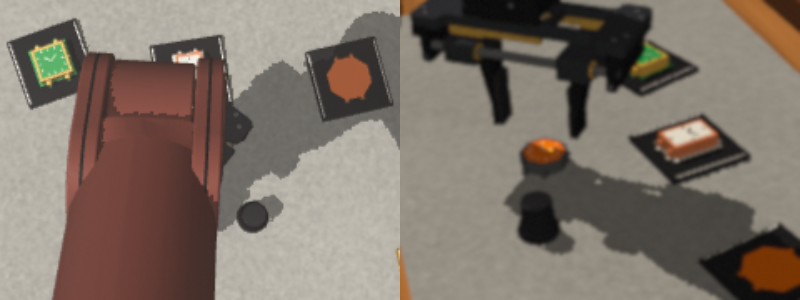

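The rect is on its pad. The fingers are above the octagon and the loupe is clear.

Converted, 0.012 m is 0.24, 0.01 m is 0.2.

```bash
python3 -m jog '[{"pos":[0.02,0.01,0.24]},{"pos":[0,0,0.24]},{"pos":[0,0,0.2]},{},{}]'
python3 -m jog '[{},{},{},{},{}]' 0.02 15
python3 -m jog '[{"pos":[0,0,-0.3]},{"pos":[0,0,-0.4]},{"pos":[0,0,-0.6]},{"pos":[0,0,-0.6]},{}]'
python3 go.py 0.609 -0.109 0.1 12.3
```

```text
time_s: 27.6
tcp_pos: [0.4811, 0.1001, 0.0062]
ee_rot: [-3.142, 0.001, 0.89]
ft_force: [-1.1, -0.1, 0.0]
gripper_width: 0.0641
finger_force: 0.0
time_s: 28.1
tcp_pos: [0.4816, 0.1006, 0.0068]
ee_rot: [3.141, -0.001, 0.891]
ft_force: [-0.3, -0.4, 2.9]
gripper_width: 0.0419
finger_force: 15.0
time_s: 28.6
tcp_pos: [0.4833, 0.101, 0.1044]
ee_rot: [3.14, -0.005, 0.891]
ft_force: [0.2, 0.6, -0.5]
gripper_width: 0.0417
finger_force: 15.0
tool dx -0.0842 dy 0.2298 dz 0.0044  turn 0.676 | q7 -0.73 t 28.6 tilt 0.006
```

Converted, 0.033 m is 0.66, -0.012 m is -0.24.

```bash
python3 -m jog '[{"pos":[-0.24,0.66,0]},{"pos":[-0.24,0.66,0]},{"pos":[-0.24,0.66,0]},{"pos":[-0.24,0.66,0]},{"pos":[-0.24,0.66,0]}]'|head -2
python3 -m jog '[{"pos":[-0.24,0.66,0]},{"pos":[-0.24,0.66,0]},{"yaw":0.0433},{"yaw":0.043},{"yaw":0.043}]'|head -2
python3 -m jog '[{"yaw":0.043},{"yaw":0.043},{},{}]'
python3 go.py 0.609 -0.109 0.0128 12.3
```

```text
time_s: 29.1
tcp_pos: [0.5721, -0.0508, 0.1004]
time_s: 29.6
tcp_pos: [0.6077, -0.1106, 0.1003]
time_s: 30.0
tcp_pos: [0.6078, -0.11, 0.1007]
ee_rot: [3.141, 0.001, 0.219]
ft_force: [0.4, 0.4, -1.1]
gripper_width: 0.0419
finger_force: 15.0
tool dx 0.0014 dy -0.0007 dz 0.0879  turn 0.004 | q7 -0.76 t 30.0 tilt 0.001
```

Converted, 0.02 m is 0.4, 0.015 m is 0.3.

```bash
python3 -m jog '[{"pos":[0.028,-0.014,0.4]},{"pos":[0,0,0.4]},{"pos":[0,0,0.4]},{"pos":[0,0,0.3]},{}]'|head -2
python3 -m jog '[{"pos":[0,0,0.08]},{"pos":[0,0,0.06]},{"pos":[0,0,0.04]},{},{}]'|head -2
python3 -m jog '[{"pos":[0,0,0.02]},{"pos":[0,0,0.02]},{"pos":[0,0,0.02]},{}]'|sed -n '2p;4p'
python3 go.py 0.609 -0.109 0.0128 12.3
```

```text
time_s: 30.5
tcp_pos: [0.6081, -0.1086, 0.0246]
time_s: 31.0
tcp_pos: [0.6095, -0.109, 0.0179]
tcp_pos: [0.6092, -0.109, 0.0144]
ft_force: [-1.0, 0.2, -0.9]
tool dx -0.0002 dy -0.0001 dz 0.0016  turn 0.000 | q7 -0.70 t 31.4 tilt 0.000
```

Converted, 0.001 m is 0.02.

```bash
python3 -m jog '[{"pos":[0,0,0.02]},{"pos":[0,0,0.02]},{},{}]'|sed -n '2p;4p'
python3 -m jog '[{"pos":[0,0,0.02]},{},{}]' |sed -n '2p;4p'
```

```text
tcp_pos: [0.6094, -0.1091, 0.0128]
ft_force: [-2.5, 0.7, 4.3]
tcp_pos: [0.6095, -0.1091, 0.0127]
ft_force: [-5.3, 2.0, 14.7]
```

Converted, -0.04 m is -0.8, 0.035 m is 0.7.

```bash
python3 -m jog '[{},{},{},{}]' 0.064|tail -2
python3 -m jog '[{"pos":[0,0,-0.3]},{"pos":[0,0,-0.6]},{"pos":[0,0,-0.8]},{"pos":[0,0,-0.8]},{"pos":[0,0,-0.6]}]'|head -2
python3 -m jog '[{"pos":[-0.5,0.7,0]},{"pos":[-0.5,0.7,0]},{"pos":[-0.5,0.7,0]},{"pos":[-0.5,0.7,0]},{"pos":[-0.5,0.7,0]}]'|head -2
python3 -m jog '[{"pos":[-0.5,0.7,0]},{"pos":[-0.5,0.7,0]},{"pos":[-0.5,0.7,0]},{"pos":[-0.5,0.7,0]},{"pos":[-0.5,0.7,0]}]'|head -2
python3 -m jog '[{},{},{}]'|head -2
python3 - <<'E'
from bench import bot
import cv2,numpy as np
for n in("top","side"):
    c=bot.camera(n);cv2.imwrite(f"pics/{n}9.png",c["image"][:,:,::-1]);np.savez(f"{n}9.npz",**c)
a=cv2.imread("pics/top9.png")[145:325,130:530]
b=cv2.imread("pics/side9.png")[140:440,200:520]
cv2.imwrite("pics/end.png",cv2.resize(a,(800,360)))
E
```

```text
gripper_width: 0.0618
finger_force: 0.0
time_s: 33.0
tcp_pos: [0.6097, -0.1098, 0.1701]
time_s: 33.5
tcp_pos: [0.5236, -0.3083, 0.1677]
time_s: 34.0
tcp_pos: [0.4388, -0.506, 0.1678]
time_s: 34.3
tcp_pos: [0.4406, -0.5035, 0.167]
```

View pics/end.png

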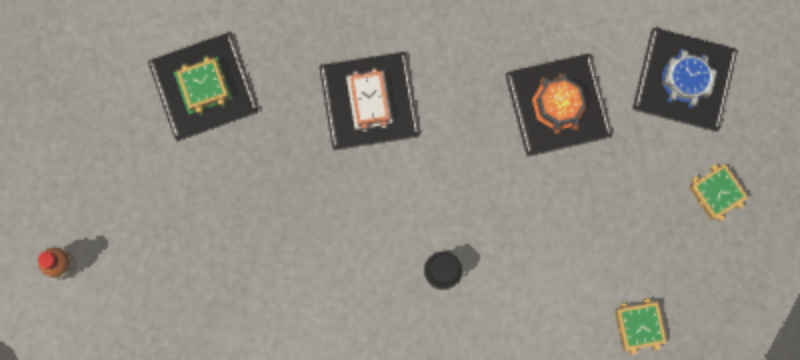

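View pics/side9.png

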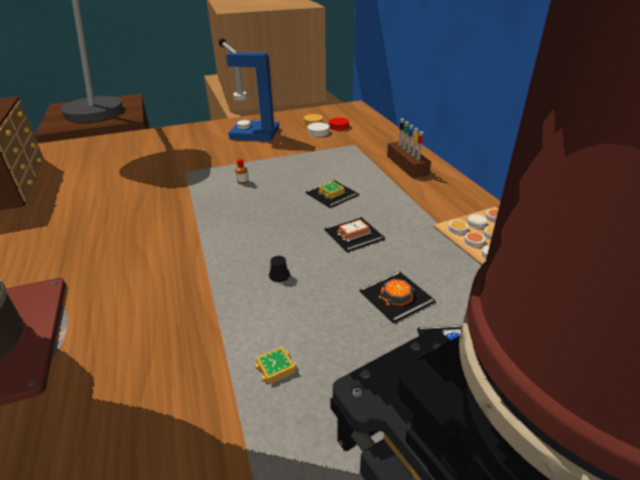

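All four watches lie on their pads and the bystanders stand where they were. The octagon shows more of its silhouette on the left, at about (540,105) in the crop, so I'll measure the offsets.

Run:
```python
from u import *
T=load("top",9);H=hmap(T)
hsv=cv2.cvtColor(T["image"],cv2.COLOR_RGB2HSV)
pads={"square":((231,187),(629.5,230.7),19.2,((40,60,30),(90,255,255))),"rect":((314,194),(614.2,72),8.7,((0,0,150),(40,60,255))),"oct":((409,196),(609,-109),12.3,((3,120,120),(30,255,255))),"round":((473,184),(633.2,-231.4),-16,((95,90,40),(130,255,255)))}
for n,((u,v),c,y,r) in pads.items():
    w=np.zeros((480,640),np.uint8);w[v-16:v+16,u-16:u+16]=1
    raised=(H[...,2]>.0135).astype(np.uint8)*w
    raised=cv2.morphologyEx(raised,cv2.MORPH_CLOSE,np.ones((3,3),np.uint8))
    n_,lab,st,ce=cv2.connectedComponentsWithStats(raised);i=1+np.argmax(st[1:,4]);m=lab==i
    P=ray(T,np.argwhere(m)[:,::-1],.0185)[:,:2]*1000
    k=cv2.minAreaRect(P.astype(np.float32))
    d=m&(cv2.inRange(hsv,*map(np.array,r))>0);D=ray(T,np.argwhere(d)[:,::-1],.0182)[:,:2]*1000
    print(n,"raised centre off",np.round(P.mean(0)-c,1),"dial off",np.round(D.mean(0)-c,1),"box",np.round(k[0]-np.array(c),1),np.round(k[1],1),round(k[2],1),"pad",y,"z",np.round(np.median(H[m][:,2]),4))
```

```text
square raised centre off [-2.7 -1.2] dial off [-1.2 -0.5] box [-3.4 -0.3] [46.1 40.4] 18.6 pad 19.2 z 0.0188
rect raised centre off [-1.9 -0.1] dial off [-1.1 -0.2] box [-2.7 -1. ] [53.4 31. ] 8.9 pad 8.7 z 0.0192
oct raised centre off [-1.4  0.3] dial off [ 0.2 -0.2] box [-1.6  0.6] [48.3 44.4] 13.8 pad 12.3 z 0.019
round raised centre off [-2.7 -0.3] dial off [-1.3 -1.8] box [-3.4 -0.1] [44.6 48.6] 73.2 pad -16 z 0.0187
```

All four are within 4 mm and 2° of their silhouettes and lie flat on their pads, with the long (lug) side along the 12-6 line. Handing in.

```bash
python3 -c "
from bench import bot
print(bot.sign_off())"
```

```text
the job is handed in; nothing more can be done
None
```

The job is handed in at about 34 s of the 93 s: all four watches lie flat and dial up on their own pads, measured within about 4 mm and 2° of their silhouettes, and in the last pictures the loupe and oil bottle stand where they were; the sign-off gave no verdict.

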